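Layer board and second housing on the packing stack

ROBOT

A 7-joint arm with a two-finger parallel gripper is mounted at the origin on the work surface. World frame = base frame: x ahead of the robot, y to its left, z up, the work surface at z = 0. Lengths are in m, angles in rad, forces in N, time in s.
With the tool pointing down it reaches from about 0.425 to 0.925 m from the base axis. Payload 6.8 kg.
Tool frame: the origin (TCP) lies at the very end of the fingers, on their centre line; the grasp point (between the pads) lies 19 mm behind it (grip_point_offset is the distance from the TCP to the grasp point, in m); z points along the fingers, y is the line along which they close (so a half turn about z gives the same grasp; the last joint's range is limited). The gripper opens to 85 mm and grips with 20 to 120 N. Pads are 22 mm wide; open, the fingers measure 114 mm over their backs; the gripper's body (76 mm by 85 mm) begins 54 mm behind the grasp point. The pads swing forward as they close: fully open they stand 13 mm farther back than shut.
Start: joints at [-1.223, 0.477, 0.022, 1.555, -0.011, 1.109, -0.083], TCP at [0.297, 0.606, 0.231] pointing down, gripper open.
Joint ranges: [-2.96, 2.96], [-0.34, 2.1], [-1.41, 1.46], [0.24, 2.44], [-1.37, 4.51], [0.17, 1.92], [-2.96, 2.96]. Speed limits (rad/s): [2.39, 2.39, 3.14, 3.14, 3.14, 3.14, 3.14].

INTERFACE

Orientations are given as a unit quaternion [w, x, y, z].
In Python, from station import * gives the robot as it stands.
- The arm moves only by the tool carry_out, never from a script. Its argument "rows" is text: rows parted by semicolons, each of 4 numbers parted by spaces: the shift along the world's x, y, z in mm, then the turn about the world's z in degrees. In form: dx dy dz yaw; .... A call has 1 to 10 rows; each row shifts and turns the commanded pose from where the row before left it; what a row does not reach is not made up. A row lasts 1/8 s, in which the tool goes at most 62.5 mm and 10.7 degrees, less where a joint would pass 70% of its speed; a pose out of reach is approached as far as the arm can. A call is refused whole if a number of a shift passes 62.5 or a number of a turn 10.7, either way. A call with a gripper value outside its range is refused whole. "claw" is the finger opening in mm, from 0 to 85.4, set as the call begins (left out, the last holds). The fingers move at their own pace and stop on an object; "force" is the grip in N (left out, the last holds). Time passes only in rows, so rows that do not move let the fingers close. It gives the time, the measured TCP pose, the force, the opening and the grip force at its end, in the units of the state.
- get_obs(): the state, without advancing time (a new reading comes with each control period).
- read_camera(name): name is "scene" or "top" or "wrist"; returns a dict with "img" (384x512x3 uint8, blue, green, red), "fov_y" (degrees; the focal length in pixels is half the picture's height over the tangent of half this angle, whatever the lens; pixels are square), "cx", "cy" (the principal point, pixels), "world_to_cam" (4x4, takes a point from world to camera coordinates). Camera axes: x right, y up, looking along -z (the intrinsics and any distortion apply to the point x, -y, -z); pixel columns grow to the right and rows downward; lengths in m; the calibration is good to about 2 mm. A picture is of the moment at which its call begins. There is no depth.
- hand_in(): hands the job in; it is judged then, once.
Trained networks look in the newest picture that a camera, given by its name, has taken for a name from the list of things; names that differ only in an ending like _2 or _b are one class to them, and where a whole thing is asked for, a point or a joint stands for the part that bears it (a point fixed in the world has none). Each returns a list of dicts, best first, with "confidence" (0 to 1); they miss things now and then, are a little off and sometimes report something else, mostly with a low value. They report only what shows in the picture. A call takes as long as a camera call. They do not tell look-alikes from the thing itself.
- recognise(camera, thing): "centre" ([column, row] in pixels, amid what is visible of it).
- outline_of(camera, thing): "pixels" (384x512 bool, what is visible of it) and "centre" ([column, row] in pixels, amid what is visible of it).
- place_of(camera, thing): "centre" ([column, row] in pixels: a listed point, or the origin of a listed thing).
The state is a dict: "t": time; "q": joint angles; "joint_vel": joint speeds; "joint_torque": joint torques, N m; "eef_pos": TCP position; "tool_rot": TCP orientation; "contact_force": force on the tool from outside, world axes, zero at the start; "torque": the same for the moment, N m; "gripper_width": opening from 0.0 (shut) to 1.0 (fully open); "grasp_force": force on a finger pad.
Only numpy, scipy, OpenCV 4.12 (cv2) and the standard library are available. Lean on these libraries where they do the work, as an engineer would, in place of code of your own. Each camera call takes 0.05 s, during which the arm holds its last target. There are 200 camera calls.

TASK

Take the plywood layer board out of its rack, lay it flat on the bench and let go, then take it again and set it squarely on top of the open housing in the packing tray, so that it is centred and covers it. Then set the other housing, open side up, on the board, straight above the first one and in line with it. Set both down gently instead of dropping them, keep the first housing in its tray, and leave the pliers and the jar where they are.

Things in the scene. Friction and masses are not known exactly. Their poses are not given: they have to be found in the camera images.
- board: Loose plain plywood board, 156 mm long (its x) by 64 mm wide (its z) by 8 mm thick (its y), 50 g; origin at its centre. At the start it stands on a long edge in the rack's slot, its z up, origin 44 mm above the bench, the top 36 mm of it standing free above the slot's cheeks. Lying flat, its y is vertical (either way round).
- rack: Low wooden rack fixed to the bench: base 130 mm (x) by 70 mm (y) by 12 mm, with two cheeks 130 mm long and 10 mm thick along x that rise to 36 mm above the bench and leave a slot 10 mm wide along x, floor 12 mm above the bench. Origin at the centre of its underside.
- tray: Wooden packing tray fixed to the bench: base 190 mm (x) by 90 mm (y) by 12 mm; end lips (inner faces 152 mm apart along x) and short side lips near the four corners (from 54 to 76 mm either side of the middle along x; inner faces 58 mm apart along y) rise to 26 mm above the bench; the long sides are open between them. Origin at the centre of its underside.
- first_housing: The first layer: loose open-topped black plastic housing (a shallow box), 140 mm long (x) by 48 mm wide (y) by 34 mm high, walls 4 mm, 120 g, lying in the tray with its open side up, its x along the tray's. Origin at the centre of its underside, 12 mm above the bench; its rim is 46 mm above the bench.
- next_housing: The next layer: a second housing identical to the first, standing on the bench on the other side from the rack, open side up. 140 (x) by 48 (y) by 34 mm high, origin at the centre of its underside.
- screw_box: Bystander: open wooden box with four compartments of screws, fixed, 90 (x) by 320 (y) by 50 mm high; origin at the centre of its underside.
- pliers: Bystander: loose pliers with red handles, about 165 mm long (x), 12 mm high, origin near the middle on the underside.
- jar: Bystander: white jar with black lid, 60 mm across, 90 mm high, loose; origin at the centre of its underside.
There are look-alikes about, which are no part of the job. What is shaped like the next_housing but red or yellow is not meant. Of the things that look like the board, the middle-sized one is meant.

How it is judged:
On the way, in this order (a step that is already met when the one before it is completed fails the run):
1. the board lies flat on the bench, let go (angle between the y axis of board and the z axis of tray, either way round below 0.08 rad and height (world z) of board below 0.01 m and contact force between the fingers and board below 0.1 N), for 0.2 s.
2. the board lies flat, centred and square on the first housing, let go (x of board in the frame of first_housing between -0.01 and 0.01 m and y of board in the frame of first_housing between -0.01 and 0.01 m and z of board in the frame of first_housing between 0.034 and 0.042 m and angle between the y axis of board and the z axis of first_housing, either way round below 0.06 rad and angle between the x axis of board and the x axis of first_housing, either way round below 0.12 rad and contact force between the fingers and board below 0.1 N), for 0.2 s.
At the end, for the whole second after the job is handed in: First housing in the tray (within 10 mm of its middle); board flat on its rim, centred within 10 mm each way, in line within 0.12 rad; next housing open side up on the board, within 12 mm of straight above the first each way, in line within 0.14 rad; all released and at rest (x of first_housing in the frame of tray between -0.01 and 0.01 m and y of first_housing in the frame of tray between -0.01 and 0.01 m and z of first_housing in the frame of tray between 0.009 and 0.015 m and angle between first_housing's own z axis and vertical below 0.05 rad and x of board in the frame of first_housing between -0.01 and 0.01 m and y of board in the frame of first_housing between -0.01 and 0.01 m and z of board in the frame of first_housing between 0.034 and 0.042 m and angle between the y axis of board and the z axis of first_housing, either way round below 0.06 rad and angle between the x axis of board and the x axis of first_housing, either way round below 0.12 rad and x of next_housing in the frame of first_housing between -0.012 and 0.012 m and y of next_housing in the frame of first_housing between -0.012 and 0.012 m and z of next_housing in the frame of first_housing between 0.038 and 0.046 m and angle between next_housing's own z axis and vertical below 0.06 rad and angle between the x axis of next_housing and the x axis of first_housing, either way round below 0.14 rad and linear speed of each of board, first_housing, next_housing below 0.02 m/s); the robot touches nothing.
It fails at once if the board is dropped from a height (it falls free at over 0.6 m/s while more than 48 mm above the bench, about 18 mm of fall) (contact force between the fingers and board below 0.05 N and height (world z) of board above 0.048 m and linear speed of board above 0.6 m/s).
It fails at once if the next housing is dropped (it falls free at over 0.6 m/s, about 18 mm of fall) (contact force between the fingers and next_housing below 0.05 N and height (world z) of next_housing above 0.005 m and linear speed of next_housing above 0.6 m/s).
It fails at once if the pliers are pushed away by more than 30 mm (distance of pliers from where it was at the start of the episode above 0.03 m).
It fails at once if the jar is pushed away by more than 30 mm or tipped over (distance of jar from where it was at the start of the episode above 0.03 m or angle between jar's own z axis and vertical above 0.5 rad).
It also fails if it takes over 67 s, if anything falls off the work surface, if the arm or the gripper's body presses on something with over 40 N, if the wrist force passes 120 N, or if a joint passes its speed limit or range.

## Working session

There is one attempt and no reset: what is moved stays moved. The work goes in short steps, Python scripts to look and compute and a tool call to move; the robot and the scene stay as the last step left them, time stands still between calls to the robot, and variables do not carry over. Pictures are saved under pics/ and viewed, at most 10 in all, crops included, and the job is handed in when it is done.

Besides the shell and the picture viewer there is one more tool, called as name(argument=value, ...), one argument or row to a line, values as JSON. carry_out: Moves the arm, as the interface text tells. Its arguments: {"type":"object","properties":{"rows":{"type":"string"},"claw":{"type":"number"},"force":{"type":"number"}},"required":["rows"]}

```bash
mkdir -p pics; cat > h.py <<'E'
from station import *
import numpy as np, cv2
def ray(c,px):
    f=c["img"].shape[0]/2/np.tan(np.radians(c["fov_y"])/2)
    d=np.array([(px[0]-c["cx"])/f,-(px[1]-c["cy"])/f,-1.])
    T=np.array(c["world_to_cam"]);R=T[:3,:3];o=-R.T@T[:3,3]
    return o,R.T@d
def at(c,px,z):
    o,d=ray(c,px);return o+d*(z-o[2])/d[2]
def proj(c,p):
    f=c["img"].shape[0]/2/np.tan(np.radians(c["fov_y"])/2)
    T=np.array(c["world_to_cam"]);q=T[:3,:3]@np.array(p)+T[:3,3]
    return np.array([c["cx"]-f*q[0]/q[2],c["cy"]+f*q[1]/q[2]])
E
python3 - <<'E'
from h import *
ims={}
for n in("scene","top"):
    c=read_camera(n);ims[n]=c;cv2.imwrite(f"pics/{n}0.png",c["img"])
    print(n,{k:c[k] for k in c if k not in("img","world_to_cam")}, ray(c,(256,192))[0].round(3))
Z=dict(board=.044,rack=0,tray=0,first_housing=.012,next_housing=0,pliers=0,jar=0,screw_box=0)
for n in("top","scene"):
  for t in Z:
    for d in place_of(n,t): print(n,t,round(d["confidence"],2),np.round(d["centre"],1),at(ims[n],d["centre"],Z[t])[:2].round(3))
print(get_obs()["tool_rot"])
E
```

```text
scene {'fov_y': 52.979240434100475, 'cx': 257.60272260243977, 'cy': 193.22863537581455} [0.955 0.435 1.016]
top {'fov_y': 43.165892420963516, 'cx': 251.30872088210037, 'cy': 193.72726010326815} [0.405 0.067 1.344]
top board 0.77 [ 80.9 191.9] [0.565 0.514]
top board 0.64 [113.8 255.3] [0.394 0.423]
top rack 0.9 [169.6 235.4] [0.446 0.282]
top rack 0.44 [286.4 166. ] [ 0.636 -0.044]
top tray 0.86 [284.4 168.2] [ 0.63  -0.038]
top first_housing 0.6 [288.1 166.3] [ 0.633 -0.048]
top next_housing 0.89 [423.1 207.6] [ 0.514 -0.422]
top next_housing 0.86 [356.3 221.9] [ 0.476 -0.235]
top pliers 0.72 [251.1 111.2] [0.795 0.053]
top pliers 0.65 [147.  142.1] [0.709 0.347]
top jar 0.75 [381.7 140.7] [ 0.705 -0.315]
top screw_box 0.72 [250.5 107.7] [0.805 0.054]
scene board 0.84 [400.2 246.9] [0.401 0.437]
scene board 0.79 [392.7 312.8] [0.563 0.518]
scene board 0.76 [344.4 223.6] [0.447 0.285]
scene rack 0.66 [344.  230.6] [0.443 0.29 ]
scene tray 0.97 [216.7 203.7] [ 0.632 -0.044]
scene first_housing 0.97 [214.3 201.4] [ 0.635 -0.049]
scene next_housing 0.76 [213.7 138. ] [ 0.464 -0.233]
scene next_housing 0.69 [165.7 114.8] [ 0.507 -0.43 ]
scene next_housing 0.62 [236.6 103.8] [ 0.302 -0.285]
scene pliers 0.6 [303.  314.6] [0.707 0.356]
scene pliers 0.51 [210.8 137.6] [ 0.469 -0.241]
scene jar 0.8 [139.2 165.5] [ 0.704 -0.327]
scene screw_box 0.65 [199.8 265.3] [0.798 0.062]
[-8.02424942e-06  2.25956350e-01  9.74137427e-01  1.88183739e-05]
```

View pics/top0.png

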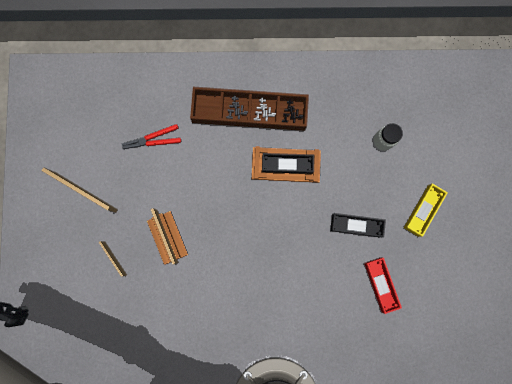

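View pics/scene0.png

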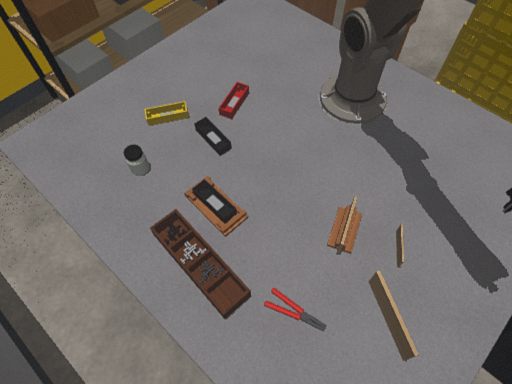

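The picture shows the board standing in the rack's slot (about 165,236), with a longer board at (80,191) and a shorter one at (112,258). The first housing is in the tray at (287,164). The black next housing is at (357,225), with red and yellow look-alikes near it. Next I'll fit the poses from the outlines.

```bash
cat >> h.py <<'E'
from scipy.optimize import minimize
def hullmask(c,pose,size,z0,z1):
    x,y,a=pose;L,W=size;P=[]
    for sx in(-1,1):
        for sy in(-1,1):
            for z in(z0,z1):
                u,v=sx*L/2,sy*W/2
                P.append(proj(c,[x+u*np.cos(a)-v*np.sin(a),y+u*np.sin(a)+v*np.cos(a),z]))
    m=np.zeros((384*4,512*4),np.uint8)
    h=cv2.convexHull(np.float32(P)*4+1.5)
    cv2.fillConvexPoly(m,np.round(h).astype(np.int32),1);return m
def fit(views,p0,size,z0,z1):
    big=[(c,cv2.resize(m.astype(np.uint8),None,fx=4,fy=4,interpolation=cv2.INTER_NEAREST)) for c,m in views]
    def cost(p):
        s=0
        for c,m in big:
            h=hullmask(c,p,size,z0,z1);s+=1-(h&m).sum()/max(1,(h|m).sum())
        return s/len(big)
    best=None
    for a in np.radians(range(0,180,15)):
        q=[p0[0],p0[1],a];v=cost(q)
        if best is None or v<best[0]: best=(v,q)
    q=best[1]
    for _ in range(2):
        s=np.array([q]+[np.array(q)+d for d in np.diag([.008,.008,.12])])
        r=minimize(cost,q,method="Nelder-Mead",options=dict(initial_simplex=s,xatol=1e-4,fatol=1e-5,maxfev=250));q=r.x
    return q,r.fun
def near(cam,c,thing,p,z,tol=.05):
    for d in outline_of(cam,thing):
        if np.hypot(*(at(c,d["centre"],z)[:2]-p))<tol: return d["pixels"]
E
python3 - <<'E'
from h import *
J=dict(board=((.446,.284),(.156,.008),.036,.076),next_housing=((.47,-.234),(.14,.048),0,.034),first_housing=((.633,-.046),(.14,.048),.026,.046),tray=((.633,-.046),(.19,.09),0,.014),rack=((.446,.284),(.13,.07),0,.012))
C={n:read_camera(n) for n in("top","scene")}
for t,(p,s,a,b) in J.items():
    V=[]
    for n in C:
        m=near(n,C[n],t,p,b)
        if m is None: print("miss",n,t);continue
        m=m.astype(np.uint8)
        if t in("tray","rack"):
            k=cv2.findNonZero(m);mm=np.zeros_like(m);cv2.fillConvexPoly(mm,cv2.convexHull(k),1);m=mm
        V.append((n,m))
    for sub in [V]+[[v] for v in V]:
        q,f=fit([(C[n],m) for n,m in sub],p,s,a,b);print(t,[n for n,_ in sub],q[:2].round(4),np.degrees(q[2]).round(1),round(f,3))
o=get_obs();w,x,y,z=o["tool_rot"];print("tool y",2*(x*y-w*z),1-2*(x*x+z*z))
E
```

```text
board ['top', 'scene'] [0.4452 0.2893] 22.1 0.178
board ['top'] [0.443  0.2878] 21.8 0.139
board ['scene'] [0.4491 0.2914] 22.1 0.166
next_housing ['top', 'scene'] [ 0.4683 -0.2333] 81.7 0.055
next_housing ['top'] [ 0.4675 -0.2336] 82.3 0.048
next_housing ['scene'] [ 0.4694 -0.2327] 82.1 0.048
first_housing ['top', 'scene'] [ 0.6389 -0.0439] 87.2 0.09
first_housing ['top'] [ 0.6378 -0.0439] 88.8 0.044
first_housing ['scene'] [ 0.6415 -0.0408] 86.5 0.057
miss scene tray
tray ['top'] [ 0.6407 -0.0424] 86.1 0.038
tray ['top'] [ 0.6407 -0.0424] 86.1 0.038
rack ['top', 'scene'] [0.4402 0.2875] 21.7 0.07
rack ['top'] [0.4409 0.2881] 22.1 0.042
rack ['scene'] [0.44   0.2882] 22.3 0.095
tool y 0.4401824518891551 0.8979083517165293
```

carry_out(
  rows="25 -53 0 8;25 -53 0 8;25 -53 0 8;25 -53 0 8;25 -53 0 8;23 -52 0 8;0 0 0 0;0 0 0 0",
  claw=60,
)

```text
t: 2.5
eef_pos: [0.445, 0.2896, 0.2315]
tool_rot: [0.0, -0.189, 0.982, 0.0]
contact_force: [-0.1, 0.5, 0.2]
gripper_width: 0.705
grasp_force: 0.0
```

```bash
python3 - <<'E'
from h import *
c=read_camera("wrist");cv2.imwrite("pics/w1.png",c["img"])
o=get_obs();w,x,y,z=o["tool_rot"];print(o["t"],o["eef_pos"],np.degrees(np.arctan2(1-2*(x*x+z*z),2*(x*y-w*z))),o["q"])
for d in outline_of("wrist","board"):
    k=cv2.findNonZero(d["pixels"].astype(np.uint8));r=cv2.minAreaRect(k);b=cv2.boxPoints(r)
    print(d["confidence"],d["centre"],[at(c,p,.076)[:2].round(4).tolist() for p in b])
for z in(.036,.076):
  for s in(-.078,0,.078):
    a=np.radians(22);print(z,s,proj(c,[.445+s*np.cos(a),.289+s*np.sin(a),z]).round())
E
```

```text
2.55 [0.44460707 0.29041844 0.2314704 ] 111.92766377775588 [-0.67024521  0.24185318 -0.02999382  1.89756786  0.00772191  1.00176445
  1.24998239]
0.59 [395.8, 162.6] [[0.3496, 0.3717], [0.3405, 0.389], [0.425, 0.4481], [0.4352, 0.4293]]
0.47 [407.9, 363.6] [[0.5747, 0.5111], [0.5675, 0.5141], [0.6014, 0.5695], [0.609, 0.5666]]
0.036 -0.078 [254.  92.]
0.036 0 [254. 167.]
0.036 0.078 [254. 233.]
0.076 -0.078 [254.  90.]
0.076 0 [254. 175.]
0.076 0.078 [254. 249.]
```

View pics/w1.png

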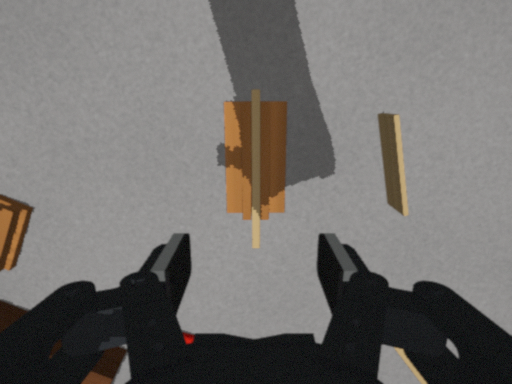

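The wrist picture shows the board's top edge at column 255, rows 90–247. My projection gave 254 and 90–249, so I'll go down and grip it.

carry_out(
  rows="0 -1 -50 0;0 0 -50 0;0 0 -50 0;0 0 -25 0;0 0 -12 0;0 0 0 0;0 0 0 0",
  claw=50,
)

```text
t: 3.48
eef_pos: [0.4458, 0.2891, 0.0454]
tool_rot: [0.001, -0.19, 0.982, 0.001]
contact_force: [0.5, -0.5, 0.9]
gripper_width: 0.584
grasp_force: 0.0
```

carry_out(
  rows="0 0 0 0;0 0 0 0;0 0 0 0;0 0 0 0;0 0 0 0;0 0 0 0;0 0 0 0;0 0 0 0",
  claw=0,
  force=40,
)

```text
t: 4.47
eef_pos: [0.4448, 0.29, 0.0448]
tool_rot: [0.0, -0.19, 0.982, 0.001]
contact_force: [-2.9, 5.2, 1.7]
gripper_width: 0.088
grasp_force: 40.3
```

carry_out(
  rows="0 0 10 0;0 0 15 0;0 0 25 0;0 0 35 0;0 0 35 0;0 0 0 0;0 0 0 0",
)

```text
t: 5.35
eef_pos: [0.4448, 0.2874, 0.1637]
tool_rot: [-0.0, -0.19, 0.982, -0.0]
contact_force: [-0.6, -0.3, -1.0]
gripper_width: 0.091
grasp_force: 39.9
```

carry_out(
  rows="9 -14 0 -10.5;9 -14 0 -10.5;9 -14 0 -10.5;9 -14 0 -10.5;9 -14 0 -10.5;9 -14 0 -10.5;9 -14 0 -10.5;9 -14 0 -10.5;9 -14 0 -10.5;9 -14 0 -10.5",
)

```text
t: 6.6
eef_pos: [0.5344, 0.147, 0.1627]
tool_rot: [-0.0, 0.666, 0.746, -0.002]
contact_force: [0.6, -0.1, -0.2]
gripper_width: 0.086
grasp_force: 39.8
```

carry_out(
  rows="5 -7 0 -10;0 0 -30 0;0 0 -40 0;0 0 -30 0;0 0 -15 0;0 0 -8 0;0 0 0 0;0 0 0 0;0 0 0 0;0 0 0 0",
)

```text
t: 7.85
eef_pos: [0.5404, 0.1413, 0.0418]
tool_rot: [0.0, 0.726, 0.688, 0.0]
contact_force: [-0.1, -0.5, -0.9]
gripper_width: 0.087
grasp_force: 39.8
```

carry_out(
  rows="0 0 -3 0;0 0 -3 0;0 0 -2 0;0 0 0 0;0 0 0 0",
)

```text
t: 8.48
eef_pos: [0.5401, 0.1411, 0.0333]
tool_rot: [0.0, 0.726, 0.688, -0.0]
contact_force: [0.7, 0.9, -0.6]
gripper_width: 0.086
grasp_force: 40.0
```

carry_out(
  rows="0 0 -1 0;0 0 -1 0;0 0 0 0",
)

```text
t: 8.85
eef_pos: [0.5406, 0.1412, 0.0327]
tool_rot: [-0.0, 0.726, 0.688, 0.001]
contact_force: [-4.3, -0.6, 12.9]
gripper_width: 0.088
grasp_force: 42.3
```

carry_out(
  rows="0 0 0 0;0 0 0 0;0 0 0 0;0 0 0 0;0 0 15 0;0 0 30 0;0 0 30 0;30 0 0 0;15 0 0 0;0 0 0 0",
  claw=45,
)

```text
t: 10.1
eef_pos: [0.5856, 0.1408, 0.1063]
tool_rot: [0.0, 0.726, 0.687, -0.0]
contact_force: [-1.2, -0.4, -0.1]
gripper_width: 0.527
grasp_force: 0.0
```

```bash
python3 - <<'E'
from h import *
o=get_obs();print(o["t"],o["eef_pos"],o["gripper_width"])
ims=[]
for n in("scene","top"):
    c=read_camera(n);u,v=proj(c,[.54,.14,.03]).astype(int);ims.append(cv2.resize(c["img"][max(0,v-70):v+70,u-90:u+90],(390,300)))
cv2.imwrite("pics/p1.png",np.hstack(ims))
E
```

```text
10.1 [0.58559254 0.14079479 0.10629039] 0.527292366596114
```

View pics/p1.png

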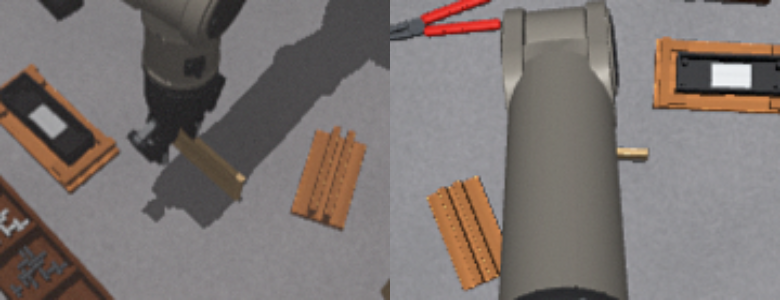

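The board stands upright on its long edge with the gripper beside it on the +x side. I'll close the fingers, go down, and tip the board towards -x.

carry_out(
  rows="0 0 0 0;0 0 0 0;0 0 0 0;0 0 0 0;0 0 -25 0;0 0 -25 0;-10 0 -5 0;-8 0 0 0;-8 0 0 0;-8 0 0 0",
  claw=0,
)

```text
t: 11.45
eef_pos: [0.551, 0.1413, 0.0522]
tool_rot: [0.0, 0.726, 0.688, 0.001]
contact_force: [0.3, -0.2, 0.9]
gripper_width: -0.002
grasp_force: 0.0
```

carry_out(
  rows="-8 0 0 0;-8 0 0 0;-8 0 0 0;0 0 0 0;0 0 0 0;0 0 40 0;0 0 60 0;0 0 60 0;0 0 0 0",
)

```text
t: 12.58
eef_pos: [0.5306, 0.1417, 0.2163]
tool_rot: [0.002, 0.726, 0.687, 0.005]
contact_force: [-0.2, -0.2, 0.2]
gripper_width: 0.001
grasp_force: 0.0
```

```bash
python3 - <<'E'
from h import *
o=get_obs();print(o["t"],o["eef_pos"],o["gripper_width"])
C={n:read_camera(n) for n in("scene","top","wrist")}
cv2.imwrite("pics/w2.png",C["wrist"]["img"])
print(len(near("top",C["top"],"board",(.51,.14),.0) if 0 else []))
for n in("scene","wrist"):
    m=near(n,C[n],"board",(.51,.14),.008,.06)
    if m is None: print("miss",n);continue
    q,f=fit([(C[n],m)],(.51,.14),(.156,.064),0,.008);print(n,q[:2].round(4),np.degrees(q[2]).round(1),round(f,3))
E
```

```text
12.575 [0.53058186 0.14171849 0.21628948] 0.0014793294544418582
0
scene [0.5039 0.1435] 86.8 0.038
wrist [0.5026 0.1432] 86.8 0.012
```

View pics/w2.png

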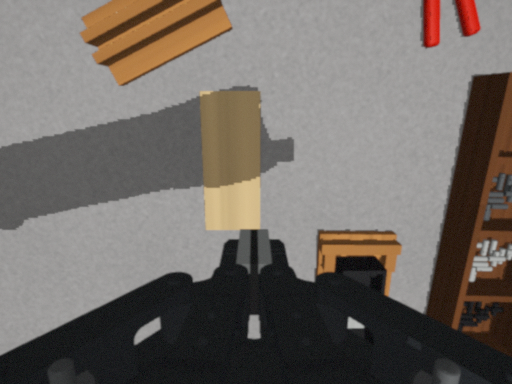

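The board lies flat at (.503, .143) with yaw 86.8°, seen at columns 202–261, rows 90–230. I'll open fully and go down over it.

carry_out(
  rows="-14 1 0 0;-14 1 0 0;0 0 -40 0;0 0 -50 0;0 0 -50 0;0 0 -30 0;0 0 -20 0;0 0 -10 0;0 0 0 0;0 0 0 0",
  claw=85.4,
)

```text
t: 14.08
eef_pos: [0.4996, 0.1434, 0.0122]
tool_rot: [0.0, 0.726, 0.688, 0.001]
contact_force: [0.6, -0.3, -0.4]
gripper_width: 0.999
grasp_force: 0.0
```

carry_out(
  rows="0 0 -4 0;0 0 -3 0;0 0 -2 0;0 0 0 0;0 0 0 0",
)

```text
t: 14.7
eef_pos: [0.4991, 0.1431, 0.0023]
tool_rot: [0.0, 0.726, 0.688, 0.0]
contact_force: [0.1, -0.2, -0.2]
gripper_width: 1.0
grasp_force: 0.0
```

carry_out(
  rows="3 0 -2 0;0 0 -2 0;0 0 -1 0;0 0 0 0;0 0 0 0",
)

```text
t: 15.32
eef_pos: [0.5021, 0.1431, -0.0027]
tool_rot: [-0.0, 0.726, 0.688, 0.0]
contact_force: [-0.0, 1.5, 0.4]
gripper_width: 1.004
grasp_force: 0.0
```

carry_out(
  rows="0 0 0 0;0 0 0 0;0 0 0 0;0 0 0 0;0 0 0 0;0 0 0 0",
  claw=0,
  force=30,
)

```text
t: 16.08
eef_pos: [0.5022, 0.1431, -0.0024]
tool_rot: [-0.0, 0.726, 0.688, 0.0]
contact_force: [-1.9, -0.4, 5.8]
gripper_width: 0.733
grasp_force: 32.3
```

carry_out(
  rows="0 0 8 0;0 0 15 0;0 0 30 0;0 0 50 0;0 0 50 0;0 0 0 0;0 0 0 0",
)

```text
t: 16.95
eef_pos: [0.5017, 0.1432, 0.1505]
tool_rot: [-0.0, 0.726, 0.688, 0.0]
contact_force: [-0.6, -0.2, -0.5]
gripper_width: 0.729
grasp_force: 33.4
```

```bash
python3 - <<'E'
from h import *
o=get_obs();print(o["t"],o["eef_pos"],o["gripper_width"],o["grasp_force"])
C={n:read_camera(n) for n in("scene","wrist","top")}
a=C["scene"];u,v=proj(a,[.5,.14,.15]).astype(int)
cv2.imwrite("pics/p3.png",np.hstack([cv2.resize(C["wrist"]["img"],(400,300)),cv2.resize(a["img"][v-60:v+60,u-80:u+80],(400,300))]))
for t,p,s,z0,z1 in(("first_housing",(.638,-.044),(.14,.048),.026,.046),("tray",(.638,-.044),(.19,.09),0,.014)):
  V=[]
  for n in C:
    m=near(n,C[n],t,p,z1,.06)
    if m is None: print("miss",n,t);continue
    mm=np.zeros((384,512),np.uint8);cv2.fillConvexPoly(mm,cv2.convexHull(cv2.findNonZero(m.astype(np.uint8))),1)
    V.append((C[n],mm));q,f=fit([(C[n],mm)],p,s,z0,z1);print(t,n,q[:2].round(4),np.degrees(q[2]).round(1),round(f,3))
E
```

```text
16.95 [0.50169618 0.14321992 0.15045066] 0.7290717675912538 33.386247754096985
first_housing scene [ 0.6423 -0.0416] 87.2 0.098
first_housing wrist [ 0.6378 -0.0393] 102.7 0.32
first_housing top [ 0.6385 -0.0438] 87.6 0.072
tray scene [ 0.6399 -0.0396] 86.5 0.049
miss wrist tray
tray top [ 0.64   -0.0426] 86.9 0.03
```

View pics/p3.png

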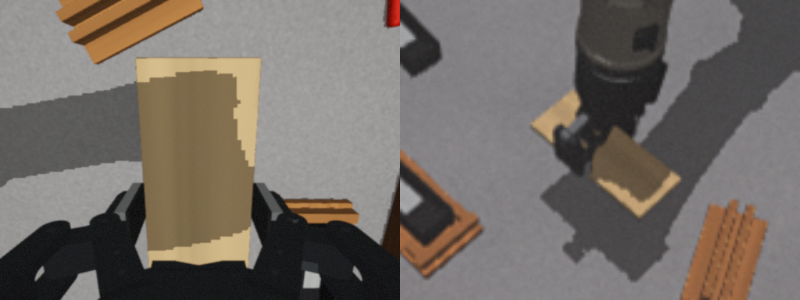

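Board is gripped level and central. Over to the tray.

carry_out(
  rows="20 -26 0 0;24 -32 0 0;24 -32 0 0;24 -32 0 0;24 -32 0 0;14 -19 0 0;8 -12 0 0;0 0 -30 0;0 0 -30 0;0 0 0 0",
)

```text
t: 18.65
eef_pos: [0.638, -0.0409, 0.088]
tool_rot: [-0.002, 0.726, 0.688, -0.002]
contact_force: [-0.3, -0.0, -0.4]
gripper_width: 0.734
grasp_force: 33.4
```

carry_out(
  rows="0 0 -20 0;0 0 -15 0;0 0 -5 0;0 0 0 0;0 0 0 0;0 0 0 0",
)

```text
t: 19.4
eef_pos: [0.6405, -0.0419, 0.0509]
tool_rot: [0.0, 0.726, 0.688, 0.0]
contact_force: [0.5, 0.2, 0.1]
gripper_width: 0.735
grasp_force: 33.4
```

```bash
python3 - <<'E'
from h import *
o=get_obs();print(o["t"],o["eef_pos"],o["gripper_width"],o["grasp_force"],o["contact_force"])
C={n:read_camera(n) for n in("scene","wrist")}
zb=o["eef_pos"][2]+.0025
for n in C:
    m=near(n,C[n],"board",(.64,-.042),zb,.08)
    if m is None: print("miss",n);continue
    q,f=fit([(C[n],m)],(.64,-.042),(.156,.064),zb,zb+.008);print(n,q[:2].round(4),np.degrees(q[2]).round(1),round(f,3))
cv2.imwrite("pics/p4.png",np.hstack([cv2.resize(C["wrist"]["img"],(400,300)),cv2.resize(C["scene"]["img"][140:260,140:300],(400,300))]))
E
```

```text
19.4 [ 0.64054336 -0.04193973  0.05087439] 0.7354494464314015 33.374910950660706 [0.48820859 0.19286866 0.07778112]
scene [ 0.6411 -0.039 ] 86.2 0.39
wrist [ 0.6404 -0.0414] 86.9 0.145
```

View pics/p4.png

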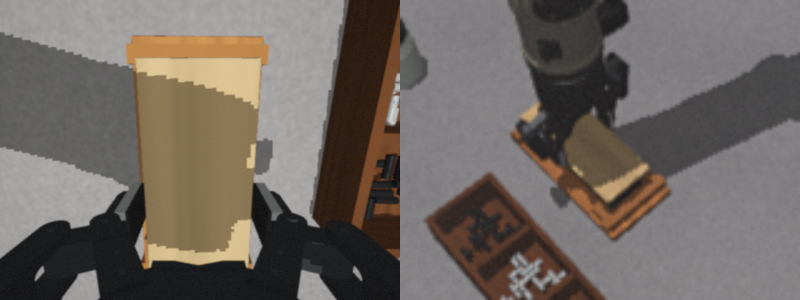

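Board is lined up over the tray: both are centred near column 199 in the wrist view. Lowering.

carry_out(
  rows="0 0 -3 0;0 0 -2 0;0 0 -1 0;0 0 -1 0;0 0 0 0;0 0 0 0",
)

```text
t: 20.35
eef_pos: [0.6401, -0.0419, 0.0437]
tool_rot: [-0.0, 0.726, 0.688, 0.0]
contact_force: [-2.7, 0.1, 4.9]
gripper_width: 0.737
grasp_force: 34.0
```

carry_out(
  rows="0 0 0 0;0 0 0 0;0 0 0 0;0 0 0 0;0 0 0 0",
  claw=85.4,
)

```text
t: 20.98
eef_pos: [0.6401, -0.0419, 0.0433]
tool_rot: [0.0, 0.726, 0.688, -0.0]
contact_force: [0.0, -0.1, -0.2]
gripper_width: 0.997
grasp_force: 0.0
```

carry_out(
  rows="0 0 10 0;0 0 20 0;0 0 40 0;0 0 60 0;-15 -30 40 0;-30 -40 0 0;-30 -40 0 0;-30 -40 0 0;-30 -40 0 0;0 0 0 0",
)

```text
t: 22.22
eef_pos: [0.5022, -0.2364, 0.2152]
tool_rot: [0.001, 0.729, 0.685, 0.0]
contact_force: [0.5, 1.0, -0.1]
gripper_width: 1.003
grasp_force: 0.0
```

```bash
cat > chk.py <<'E'
from h import *
import sys
o=get_obs();print(o["t"],o["eef_pos"],o["gripper_width"])
C={n:read_camera(n) for n in("scene","wrist","top")}
for t,p,s,z0,z1 in(("board",(.64,-.042),(.156,.064),.046,.054),("next_housing",(.468,-.233),(.14,.048),0,.034),("tray",(.638,-.044),(.19,.09),0,.014)):
  for n in C:
    m=near(n,C[n],t,p,z1,.05)
    if m is None: print("miss",n,t);continue
    mm=np.zeros((384,512),np.uint8);cv2.fillConvexPoly(mm,cv2.convexHull(cv2.findNonZero(m.astype(np.uint8))),1)
    q,f=fit([(C[n],mm)],p,s,z0,z1);print(t,n,q[:2].round(4),np.degrees(q[2]).round(1),round(f,3))
cv2.imwrite(sys.argv[1],np.hstack([cv2.resize(C["wrist"]["img"],(400,300)),cv2.resize(C["scene"]["img"][100:250,140:340],(400,300))]))
E
python3 chk.py pics/p5.png
```

```text
22.225 [ 0.50218082 -0.23642176  0.21523455] 1.0034790829446742
board scene [ 0.6401 -0.0428] 87.7 0.059
miss wrist board
board top [ 0.64  -0.043] 86.7 0.031
next_housing scene [ 0.4686 -0.2313] 81.0 0.044
next_housing wrist [ 0.467  -0.2327] 82.1 0.043
next_housing top [ 0.4689 -0.2296] 81.8 0.19
tray scene [ 0.6399 -0.04  ] 86.7 0.062
miss wrist tray
tray top [ 0.6398 -0.041 ] 86.0 0.044
```

View pics/p5.png

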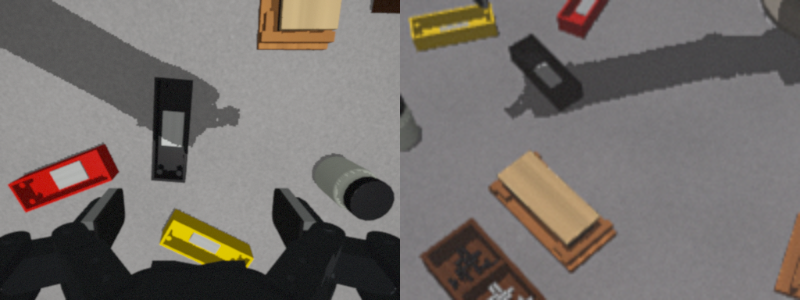

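Board sits centred on the housing at (.640, -.043). The next housing is at (.4675, -.2325), yaw 82°. Going down for it.

carry_out(
  rows="-20 0 0 -2.5;-17 0 0 -2.5;0 0 -40 0;0 0 -50 0;0 0 -50 0;0 0 -30 0;0 0 -20 0;0 0 -11 0;0 0 0 0;0 0 0 0",
  claw=80,
)

```text
t: 24.08
eef_pos: [0.4687, -0.2322, 0.0131]
tool_rot: [0.001, 0.755, 0.655, 0.0]
contact_force: [0.1, -0.1, -0.1]
gripper_width: 0.933
grasp_force: 0.0
```

carry_out(
  rows="0 0 0 0;0 0 0 0;0 0 0 0;0 0 0 0;0 0 0 0;0 0 0 0;0 0 0 0",
  claw=0,
  force=40,
)

```text
t: 24.95
eef_pos: [0.4687, -0.232, 0.013]
tool_rot: [0.0, 0.755, 0.655, 0.0]
contact_force: [-0.8, 0.9, 7.4]
gripper_width: 0.551
grasp_force: 41.8
```

carry_out(
  rows="0 0 8 0;0 0 15 0;0 0 30 0;0 0 50 0;0 0 40 0;0 0 0 0;0 0 0 0",
)

```text
t: 25.82
eef_pos: [0.4676, -0.2314, 0.1551]
tool_rot: [-0.0, 0.755, 0.655, 0.0]
contact_force: [0.3, 0.7, -1.6]
gripper_width: 0.552
grasp_force: 41.8
```

```bash
python3 - <<'E'
from h import *
o=get_obs();print(o["eef_pos"])
zb=o["eef_pos"][2]-.013
for n in("scene","wrist"):
    c=read_camera(n);m=near(n,c,"next_housing",(.468,-.233),zb+.034,.06)
    if m is None: print("miss",n);continue
    q,f=fit([(c,m)],(.468,-.233),(.14,.048),zb,zb+.034);print(n,q[:2].round(4),np.degrees(q[2]).round(1),round(f,3))
E
```

```text
[ 0.46764358 -0.23139844  0.15509114]
scene [ 0.4659 -0.2288] 76.3 0.354
wrist [ 0.4671 -0.232 ] 81.8 0.16
```

carry_out(
  rows="20 22 0 1;26 29 0 1;30 33 0 1;30 33 0 1;30 33 0 1;20 22 0 0;16 17 0 0;0 0 0 0;0 0 -40 0;0 0 -20 0",
)

```text
t: 27.28
eef_pos: [0.638, -0.0444, 0.0934]
tool_rot: [-0.001, 0.727, 0.687, -0.001]
contact_force: [-0.7, -0.1, -2.2]
gripper_width: 0.556
grasp_force: 41.7
```

carry_out(
  rows="0 0 -10 0;0 0 -8 0;0 0 -4 0;0 0 0 0;0 0 0 0;0 0 0 0",
)

```text
t: 28.02
eef_pos: [0.6404, -0.0429, 0.0738]
tool_rot: [0.0, 0.726, 0.688, 0.0]
contact_force: [-0.2, -0.6, -1.7]
gripper_width: 0.552
grasp_force: 41.7
```

```bash
python3 - <<'E'
from h import *
o=get_obs();print(o["t"],o["eef_pos"],o["contact_force"])
zb=o["eef_pos"][2]-.013
c=read_camera("wrist")
m=near("wrist",c,"next_housing",(.64,-.042),zb+.034,.08)
if m is not None:
    q,f=fit([(c,m)],(.64,-.042),(.14,.048),zb,zb+.034);print(q[:2].round(4),np.degrees(q[2]).round(1),round(f,3))
cv2.imwrite("pics/p6.png",c["img"])
E
```

```text
28.025 [ 0.64042337 -0.04287421  0.07375417] [-0.20345469 -0.61191356 -1.74016188]
[ 0.6403 -0.0435] 86.8 0.158
```

View pics/p6.png

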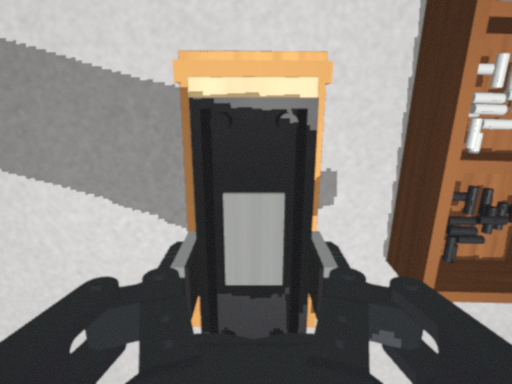

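The wrist view shows the housing (columns 190–317) square over the board (columns 188–320). Lowering about 7 mm.

carry_out(
  rows="0 0 -3 0;0 0 -2 0;0 0 -1 0;0 0 -1 0;0 0 0 0;0 0 0 0",
)

```text
t: 28.88
eef_pos: [0.64, -0.0429, 0.0671]
tool_rot: [-0.0, 0.726, 0.688, 0.0]
contact_force: [-3.7, 1.0, 7.2]
gripper_width: 0.55
grasp_force: 42.6
```

Contact (7 N). Release and back off.

carry_out(
  rows="0 0 0 0;0 0 0 0;0 0 0 0;0 0 0 0;0 0 0 0",
  claw=75,
)

```text
t: 29.5
eef_pos: [0.6401, -0.0429, 0.0663]
tool_rot: [0.0, 0.726, 0.688, -0.0]
contact_force: [-0.7, -0.4, 0.9]
gripper_width: 0.877
grasp_force: 0.0
```

carry_out(
  rows="0 0 10 0;0 0 20 0;0 0 40 0;0 0 60 0;-15 30 40 0;-30 40 0 0;-30 40 0 0;-30 40 0 0;0 0 0 0;0 0 0 0",
)

```text
t: 30.75
eef_pos: [0.5357, 0.1066, 0.2376]
tool_rot: [0.0, 0.726, 0.688, 0.001]
contact_force: [0.2, -0.5, -1.1]
gripper_width: 0.88
grasp_force: 0.0
```

```bash
sed -i 's/(.468,-.233),(.14,.048),0,.034/(.64,-.043),(.14,.048),.054,.088/' chk.py; python3 chk.py pics/p7.png
```

```text
30.75 [0.53572288 0.10658605 0.23758361] 0.8802632121089455
miss scene board
miss wrist board
board top [ 0.6382 -0.0416] 86.3 0.426
next_housing scene [ 0.6416 -0.0453] 86.8 0.071
next_housing wrist [ 0.6387 -0.042 ] 86.3 0.365
next_housing top [ 0.6406 -0.0458] 87.3 0.069
tray scene [ 0.6429 -0.0399] 89.7 0.302
miss wrist tray
tray top [ 0.6404 -0.0425] 86.3 0.055
```

View pics/p7.png

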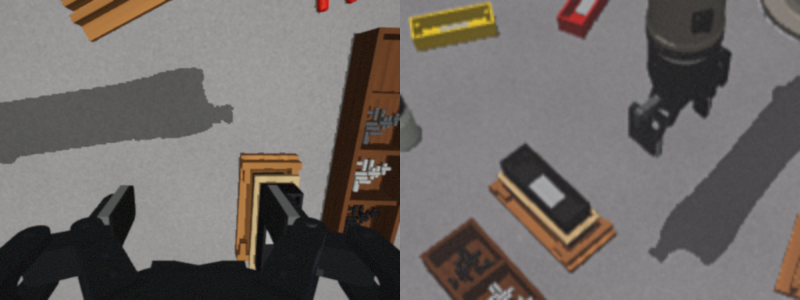

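The stack is square and centred, with the housing within about 3 mm of the board, and the gripper is clear of it. Handing in.

```bash
python3 -c "
from station import *
print(hand_in())"
```

```text
the job is handed in; nothing more can be done
None
```

The job is handed in with no verdict returned; in the last pictures, at about 31 s of 67 s, the board lay flat and centred on the first housing in the tray, and the next housing stood open side up on the board within about 3 mm, in line and released.

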